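# Latch the dry-goods bin

### The arm

A 7-joint arm with a two-finger parallel gripper is mounted at the origin on the work surface. World frame = base frame: x ahead of the robot, y to its left, z up, the work surface at z = 0. Lengths are in m, angles in rad, forces in N, time in s.
With the tool pointing down it reaches from about 0.35 to 0.9 m from the base axis. Payload 8.1 kg.
Tool frame: the origin (TCP) lies on the centre line of the jaws, within the pads' length; the fingertips stand 11 mm ahead of it and the grasp point (between the pads) lies 8 mm behind it; z points along the fingers, x is the direction in which the jaws open and shut, and the axes are right-handed (so a half turn about z gives the same grasp; the last joint's range is limited). The gripper opens to 92 mm and grips with 3 to 60 N. Pads are 19 mm wide; open, the fingers measure 130 mm over their backs; the gripper's body (75 mm by 190 mm) begins 47 mm behind the grasp point.
Start: joints at [1.144, 0.434, 0.025, 1.573, -0.012, 1.134, -0.075], TCP at [0.199, -0.593, 0.238] pointing down, gripper open.
Joint ranges: [-2.62, 2.62], [-0.44, 2.09], [-1.27, 1.32], [0.08, 2.57], [-1.32, 4.46], [0.12, 2], [-2.74, 2.74]. Speed limits (rad/s): [2.22, 2.22, 3.01, 3.01, 3.14, 3.14, 3.14].

### API

Orientations are given as a rotation vector (axis times angle).
In Python, from cell import observe, eyes, ticket, finder gives the robot as it stands.
- The arm moves only by the tool arm_command, never from a script. Its argument "plan" is a list of rows, each an object with "translation": the shift along the tool's x, y, z scaled (see below), a list of three; "turn": the turn, a rotation vector about the tool's x, y, z scaled (see below), a list of three; "hand": the opening, from 0 (shut) to 1 (fully open). In form: [{"translation": [x, y, z], "turn": [wx, wy, wz], "hand": hand}, ...]. A call has 1 to 20 rows; each row is the pose to reach, as a shift and turn from the pose commanded when the call began, along the tool's axes at that moment; what a row does not reach only later rows make up. The controller multiplies each number of a shift by 120 mm and each number of a turn by pi/2 rad. A row lasts 1/8 s, in which the tool goes at most 62.5 mm and 10.7 degrees, less where a joint would pass 70% of its speed; a pose out of reach is approached as far as the arm can. A call with a number of a shift or a turn outside -1 to 1 is refused whole. A call with a gripper value outside its range is refused whole. The fingers move at their own pace and stop on an object; "squeeze" is the grip in N (left out, the last holds). Time passes only in rows, so rows that repeat a pose let the fingers close. It gives the time, the measured TCP pose, the force and the opening at its end, in the units of the state.
- observe(): the state, without advancing time (a new reading comes with each control period).
- eyes.get_image(name): name is "side" or "top" or "wrist"; returns (picture, depth): 400x640x3 uint8, blue, green, red; 400x640 float32, m along the optical axis (not along the pixel's ray), 0 where there is no reading.
- eyes.calibration(name): a dict with "K" (3x3 intrinsics, pixels), "origin" and "attitude" of the camera in the world. Camera axes: x right, y down, z forward; pixel columns grow to the right and rows downward; lengths in m; the calibration is good to about 2 mm. A picture is of the moment at which its call begins: read the wrist's pose just before it. calibration takes no time and is no camera call; for the wrist camera it gives the pose at the moment of the call.
- ticket.sign_off(): hands the job in, once; it reports no verdict.
Trained networks look in the newest picture that a camera, given by its name, has taken for a name from the list of things; names that differ only in an ending like _2 or _b are one class to them, and where a whole thing is asked for, a point or a joint stands for the part that bears it (a point fixed in the world has none). Each returns a list of dicts, best first, with "score" (0 to 1); they miss things now and then, are a little off and sometimes report something else, mostly with a low value. They report only what shows in the picture. A call takes as long as a camera call.
- finder.boxes_of(camera, name): "rect" ([left, top, right, bottom] in pixels, round what is visible of it).
The state is a dict: "clock": time; "joints": joint angles; "dq": joint speeds; "joint_efforts": joint torques, N m; "position": TCP position; "ee_rot": TCP orientation; "force": force on the tool from outside, world axes, zero at the start; "ft_torque": the same for the moment, N m; "width": opening from 0.0 (shut) to 1.0 (fully open).
Only numpy, scipy, OpenCV 4.12 (cv2) and the standard library are available. Lean on these libraries where they do the work, as an engineer would, in place of code of your own. Each camera call takes 0.05 s, during which the arm holds its last target. There are 200 camera calls.

### The job

Fasten the draw latch on the lid of the white dry-goods bin: take the wire loop by its tab, draw it out and hook it behind the keeper's lip, then press the lever down over centre until it lies fully home with the loop caught tight, and set it there with a firm push of 15 to 25 newtons. Draw the loop and bear on the lever and keeper with no more than 25 newtons at any time, leave the other things standing where they are, and let go at the end.

Things in the scene. Friction and masses are not known exactly. Their poses are not given: they have to be found in the camera images.
- bin: White plastic bin, 300 x 240 mm, fixed. Origin: centre of its underside; x points along the latch from lever to keeper, z up. Its flat grey lid (305 x 250 mm, top at z = 150 mm) is split across x: one half carries the latch base, the other the keeper.
- pivot (a point): Lever hinge axis, fixed on the bin, 16 mm above the lid, running along bin y. The loop is pinned to the lever 26 mm from this axis, on the lever's side of it, 0.1 rad below the lever's plane; so raising the lever carries that pin up and towards the keeper.
- lever (a joint): Lever angle: 0 = flat along bin -x (fully home), grows as its end swings up, stop at 1.5 (upright). Friction 0.06 N m holds it where left; pulling the loop to bin +x with 3 to 6 N raises it. Once hooked, the loop is tight below about 1.1; pressing at press then takes up to about 6 N (most near 0.7); below about 0.2 it snaps home by itself.
- handle: The lever's steel plate, 28 mm wide, 4 mm thick, turning with the lever; origin on the pivot axis. When home it lies along bin -x from 6 to 78 mm from the pivot, upper face 6 mm above the axis, then a short turned-up end to 86 mm. The stop at home is hard, so the last push must be built up in small steps by feel; push on the flat plate.
- press (a point): Place to press on the lever: middle of the plate's upper face, 62 mm from the pivot along the plate. When the lever is upright this face looks to bin +x.
- bar (a point): Middle of the loop's cross-bar, its far end: 5 mm wire along bin y, side wires 40 mm apart. The bar is 83.2 mm from the loop's pin on the lever, unstretched. The loop swings freely about the pin and falls by its own weight. At the start the bar lies on top of the keeper's lip, not hooked.
- tab (a point): Grasp point of the loop's finger tab: a steel block on the loop, 12 mm wide (bin y), 14 mm long, 30 mm tall, square to the loop, centred 9 mm beyond the bar. This point is 21 mm above the bar's axis, 9 mm below the tab's top. Pinched across its 12 mm from above it can tilt between the pads. Keep finger ends 9 mm or more above the bar's axis.
- bow (a joint): Stretch of the loop (m), 0 = unstretched; springs in its side wires give 13 N per mm. It is 0 until the lever meets its upper stop or the hooked loop is tight. The closed latch has about 2.5 to 6 mm. While the lever is up, more than 1.9 mm is too much.
- keeper: Dark steel hook on the lid, axes as the bin's. Origin: on the lid under the seated bar. Base plate 3 mm thick. Post 18 mm wide, x -10.5 to -2.5 mm; lip on it reaches x = +2.5 mm, underside 10, top 13 mm above the lid, open to +x. The bar comes down to the base plate with its axis beyond x = +5 mm, then slides back under the lip to the post.
- seat (a point): The seated bar's axis: 6.5 mm above the lid, against the post (bar 2 mm lower or higher is normal). With the lever at its upper stop the unstretched bar reaches about 6 to 10 mm beyond here (bin x) at this height, but 3 to 4 mm farther when above the lip: let it follow its arc down, forcing it straight down stretches it.
- tin: Small round tin standing on the bin's lid, 39 mm across, 50 mm high; leave it alone. Origin: centre of its underside.
- doser: Small aluminium measuring cup standing on the lid, 46 mm across, 30 mm high; leave it alone. Origin: centre of its underside.
- jar_a: Green glass jar, 80 mm across, 115 mm high, bystander. Origin: centre of its underside.
- jar_b: Amber glass jar, 76 mm across, 125 mm high, bystander. Origin: centre of its underside.
- can_a: Tin can, 74 mm across, 110 mm high, bystander. Origin: centre of its underside.
- carton_a: Green carton, 60 x 90 x 150 mm, bystander. Origin: centre of its underside.
- carton_b: Brown carton, 70 x 100 x 120 mm, bystander. Origin: centre of its underside.

How it is judged:
On the way, in this order (a step that is already met when the one before it is completed fails the run):
1. the loop's bar is down behind the keeper's lip while the lever is still up (z of bar in the frame of keeper between 0.002 and 0.0095 m and x of bar in the frame of keeper between -0.002 and 0.014 m and value of joint lever above 0.9 rad), for 0.2 s.
2. the lever is home with the loop hooked and tight, and the fingers push it against its stop with more than 15 N (value of joint lever below 0.06 rad and value of joint bow above 0.0015 m and distance between bar and seat below 0.004 m and contact force between the fingers and handle_c1 above 15 N), for 0.2 s.
At the end, for the whole second after the job is handed in: The lever lies home (within 0.06 rad of flat) and the loop is tight (stretched over 1.5 mm), with its bar within 4 mm of its seat in the keeper (value of joint lever below 0.06 rad and value of joint bow above 0.0015 m and distance between bar and seat below 0.004 m); the robot touches nothing.
It fails at once if the loop is yanked: stretched more than 1.9 mm (over about 25 N) while the lever is still up (over 1.2 rad) (value of joint bow above 0.0019 m and value of joint lever above 1.2 rad).
It fails at once if the lever is pressed with more than 25 N (contact force between any of the fingers, the arm and handle_c1 above 25 N or contact force between any of the fingers, the arm and handle_c2 above 25 N).
It fails at once if the robot bears on the keeper with more than 25 N (contact force between any of the fingers, the arm and keeper above 25 N).
It fails at once if a bystander is shifted by more than 20 mm or knocked over (distance of any of tin, doser, jar_a, jar_b, can_a, carton_a, carton_b from where it was at the start of the episode above 0.02 m or angle between any of tin, doser, jar_a, jar_b, can_a, carton_a, carton_b's own z axis and vertical above 0.4 rad).
It also fails if it takes over 72 s, if anything falls off the work surface, if the arm or the gripper's body presses on something with over 40 N, if the wrist force passes 120 N, or if a joint passes its speed limit or range.

## Working session

There is one attempt and no reset: what is moved stays moved. The work goes in short steps, Python scripts to look and compute and a tool call to move; the robot and the scene stay as the last step left them, time stands still between calls to the robot, and variables do not carry over. Pictures are saved under pics/ and viewed, about 8 in all and at most 12, crops included, and the job is handed in when it is done.

Besides the shell and the picture viewer there is one more tool, called after "Request:" as name(argument=value, ...) on one line, values as JSON. arm_command: Moves the arm, as the interface text tells. Its arguments: {"type":"object","properties":{"plan":{"type":"array","items":{"type":"object","properties":{"translation":{"type":"array","items":{"type":"number"}},"turn":{"type":"array","items":{"type":"number"}},"hand":{"type":"number"}}}},"squeeze":{"type":"number"}},"required":["plan"]}

```bash
mkdir -p pics; ls
cat > h.py <<'E'
import numpy as np, cv2
from scipy.spatial.transform import Rotation as R
from cell import observe, eyes, ticket, finder
def cal(n):
    c=eyes.calibration(n); A=np.array(c["attitude"],float)
    if A.shape!=(3,3): A=R.from_rotvec(A).as_matrix() if A.size==3 else R.from_quat(A).as_matrix()
    return np.array(c["K"]),np.array(c["origin"]),A
def cloud(n,d):
    K,o,A=cal(n); v,u=np.mgrid[0:d.shape[0],0:d.shape[1]]
    P=np.stack([(u-K[0,2])/K[0,0]*d,(v-K[1,2])/K[1,1]*d,d],-1)
    P=P@A.T+o; P[d<=0]=np.nan; return P
def proj(n,p):
    K,o,A=cal(n); q=(np.atleast_2d(p)-o)@A; return (q@K.T)[:,:2]/q[:,2:3]
E
python3 - <<'E'
from h import *
print(eyes.calibration("top")); s=observe(); print(s)
ims=[]
for n in("top","side"):
    im,d=eyes.get_image(n); np.savez("pics/%s0.npz"%n,im=im,d=d,P=cloud(n,d)); cv2.imwrite(f"pics/{n}0.png",im)
    for k in("bin","handle","bar","tab","keeper","tin","doser"):
        print(n,k,[(np.round(b["rect"]).tolist(),round(b["score"],2)) for b in finder.boxes_of(n,k)[:2]])
E
```

```text
pics
{'K': array([[392.87006827,   0.        , 323.74830675],
       [  0.        , 392.87006827, 200.11665009],
       [  0.        ,   0.        ,   1.        ]]), 'origin': array([ 0.29726989, -0.00157334,  1.23378396]), 'attitude': array([-2.09236334,  2.12297799, -0.22857345])}
{'clock': 0.0, 'joints': array([ 1.14437439,  0.43524103,  0.0249921 ,  1.57408984, -0.0115902 ,
        1.13398202, -0.07512731]), 'dq': array([-0.00052625,  0.00020409,  0.00020049,  0.00067756, -0.00267904,
        0.00234864, -0.00070448]), 'joint_efforts': array([ 8.75442420e-04, -6.67851591e+01,  9.85650681e-01, -3.14457572e+01,
       -6.04482251e-02,  4.28532623e-02,  1.49222215e-04]), 'position': array([ 0.19864973, -0.5920781 ,  0.23693677]), 'ee_rot': array([-2.54975473e+00,  1.83396286e+00,  2.14508812e-03]), 'force': array([ 0.30676204, -0.16866696,  0.89247924]), 'ft_torque': array([-0.03887614, -0.02676284,  0.0005878 ]), 'width': 0.9979921993741009}
top bin [([305.0, 134.0, 431.0, 267.0], 0.88), ([357.0, 178.0, 388.0, 228.0], 0.53)]
top handle [([357.0, 172.0, 386.0, 223.0], 0.81)]
top bar [([146.0, 238.0, 185.0, 266.0], 0.67)]
top tab [([355.0, 176.0, 376.0, 206.0], 0.56)]
top keeper [([352.0, 178.0, 368.0, 193.0], 0.52)]
top tin [([349.0, 239.0, 364.0, 255.0], 0.77), ([355.0, 178.0, 389.0, 228.0], 0.58)]
top doser [([409.0, 213.0, 424.0, 229.0], 0.78), ([349.0, 238.0, 365.0, 256.0], 0.6)]
side bin [([265.0, 179.0, 407.0, 298.0], 0.6)]
side handle [([308.0, 195.0, 348.0, 220.0], 0.82)]
side bar []
side tab [([326.0, 195.0, 350.0, 217.0], 0.67), ([285.0, 121.0, 302.0, 154.0], 0.44)]
side keeper [([338.0, 206.0, 356.0, 209.0], 0.57)]
side tin [([275.0, 199.0, 292.0, 220.0], 0.64), ([306.0, 194.0, 350.0, 218.0], 0.35)]
side doser [([312.0, 236.0, 328.0, 257.0], 0.65)]
```

Run:
```python
from h import *
a=cv2.imread("pics/top0.png");b=cv2.imread("pics/side0.png")
A=cv2.resize(a[120:280,295:445],(0,0),fx=2.6,fy=2.6,interpolation=2);B=cv2.resize(b[160:310,250:420],(0,0),fx=2.3,fy=2.3,interpolation=2)
c=np.zeros((600,800,3),np.uint8)
c[:300,:400]=cv2.resize(a,(400,250)) [:0] if 0 else 0
c[:A.shape[0],:A.shape[1]]=A; c[:B.shape[0],400:400+B.shape[1]]=B[:,:400]
s=cv2.resize(a,(260,163));c[430:593,0:260]=s; s=cv2.resize(b,(260,163));c[430:593,400:660]=s
cv2.imwrite("pics/v1.png",c)
P=np.load("pics/top0.npz")["P"]
np.set_printoptions(precision=3,suppress=True)
print((P[170:232:3,345:395:3,2]*1000).round())
```

```text
[[150. 150. 151. 148. 145. 152. 147. 152. 153. 150. 149. 150. 148. 148.
  151. 150. 151.]
 [148. 148. 148. 149. 148. 149. 148. 148. 150. 146. 149. 147. 148. 148.
  151. 146.  nan]
 [147. 145. 150. 150. 151. 150. 147. 150. 150. 148. 148. 153. 151. 148.
  150. 150. 152.]
 [150. 152. 147. 149. 150. 190. 190. 149. 147. 147. 151. 149. 151. 153.
  149. 150. 151.]
 [149. 151. 151. 153. 154. 188. 177. 149. 148. 148. 148. 150. 150. 149.
  150. 145. 144.]
 [151. 151. 154. 153. 149. 165. 166. 151. 167. 148. 147. 147. 151. 146.
  147. 148. 153.]
 [146. 149. 150. 148. 163. 161. 153. 151. 150. 148. 146. 148. 148. 150.
  151. 146. 149.]
 [144. 148. 150. 150. 170. 153. 148. 150. 145. 173. 149. 148. 150. 151.
  151. 151. 148.]
 [146. 146. 149. 149. 167. 153. 148. 147. 147. 153. 149. 148. 151. 146.
  151. 147. 151.]
 [148. 150. 149. 145. 146. 171. 144. 148. 151. 151. 176. 150. 149. 148.
  149. 151. 148.]
 [147. 145. 148. 145. 151. 171. 149. 152. 155. 150. 170. 171. 150. 150.
  150. 152. 143.]
 [143. 145. 148. 150. 150. 150. 171. 153. 168. 169. 178. 174. 151. 149.
  144. 152. 149.]
 [148. 149. 150. 149. 147. 147. 174. 174. 178. 179. 177. 179. 177. 148.
  149. 146. 150.]
 [152. 148. 147. 150. 150. 149. 149. 177. 176. 183. 186. 183. 177. 148.
  151. 145. 149.]
 [150. 149. 145. 152. 152. 153. 147. 176. 154. 184. 187. 191. 193. 149.
   nan 151. 149.]
 [151. 147. 148. 149. 151. 148. 148. 147. 174. 188. 195. 191. 197. 153.
  148. 153. 149.]
 [146. 153. 155. 149. 148. 148. 153. 149. 154. 150. 193. 195. 197. 199.
  149. 147. 149.]
 [147. 148. 152. 147. 144. 150. 146. 151. 148. 154. 148. 199. 202. 204.
  206. 152. 147.]
 [150. 152. 149. 148. 149. 149. 152. 153. 149. 148. 147. 204. 207. 214.
  145. 148. 150.]
 [150. 153. 152. 151. 150. 148. 148. 152. 150. 148. 149. 149. 149. 151.
  150. 151. 146.]
 [146. 146. 150. 149. 149. 151. 150. 146. 146. 151. 153. 148. 147. 147.
  150. 148. 149.]]
```

View pics/v1.png

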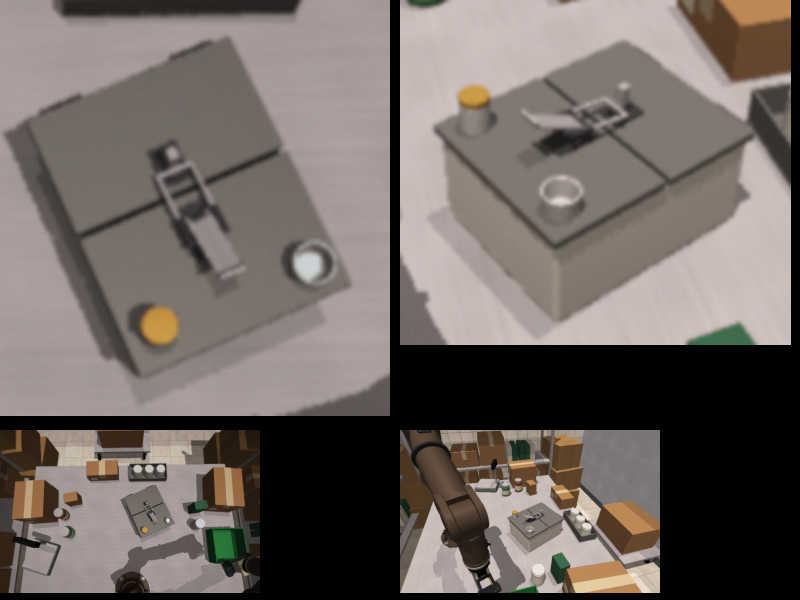

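Run:
```python
from h import *
np.set_printoptions(precision=4,suppress=True)
z=np.load("pics/top0.npz");P=z["P"]
m=((abs(P[...,2]-.15)<.012)).astype(np.uint8);m[:125]=0;m[275:]=0;m[:,:300]=0;m[:,440:]=0
m=cv2.morphologyEx(m,cv2.MORPH_OPEN,np.ones((3,3)))
n,l,s,_=cv2.connectedComponentsWithStats(m);k=1+np.argmax(s[1:,4]);Q=P[l==k]
print(len(Q),np.median(Q[:,2]))
r=cv2.minAreaRect((Q[:,:2]*1000).astype(np.float32));print(r)
c=np.array(r[0])/1000
bx=cv2.boxPoints(r)/1000;print(bx)
# latch dir: from lever end px(385,222) to tab px(362,180)
d=np.nanmedian(P[179:182,360:364].reshape(-1,3),0)-np.nanmedian(P[220:224,382:386].reshape(-1,3),0);print("dir",d,np.degrees(np.arctan2(d[1],d[0])))
best=min([np.radians(r[2]+90*i) for i in range(-2,3)],key=lambda a:abs(np.angle(np.exp(1j*(a-np.arctan2(d[1],d[0]))))))
print("yaw",np.degrees(best))
Rz=np.array([[np.cos(best),-np.sin(best)],[np.sin(best),np.cos(best)]])
for n in("top","side"):
    P=np.load(f"pics/{n}0.npz")["P"].reshape(-1,3)
    q=np.c_[(P[:,:2]-c)@Rz,P[:,2]]*1000
    q=q[(abs(q[:,0])<130)&(abs(q[:,1])<40)&(q[:,2]>158)&(q[:,2]<260)];q=q[np.argsort(q[:,0])]
    print(n,len(q));
    for lo in range(-130,130,6):
        t=q[(q[:,0]>=lo)&(q[:,0]<lo+6)]
        if len(t):print(lo,len(t),"y",t[:,1].min().round(),t[:,1].max().round(),"ymed",np.median(t[:,1]).round(1),"z",np.percentile(t[:,2],[0,50,100]).round())
```

```text
8266 0.14893162627593204
((544.518310546875, -122.24699401855469), (315.69195556640625, 250.437744140625), 22.87335968017578)
[[ 0.3504 -0.0682]
 [ 0.4478 -0.299 ]
 [ 0.7386 -0.1763]
 [ 0.6413  0.0545]]
dir [ 0.1178  0.0529 -0.0108] 24.187834513737133
yaw 22.87335968017578
top 503
-106 5 y -11.0 13.0 ymed 0.4 z [211. 214. 215.]
-100 20 y -12.0 14.0 ymed 3.0 z [206. 213. 217.]
-94 24 y -13.0 14.0 ymed 1.0 z [202. 204. 208.]
-88 23 y -13.0 14.0 ymed -0.3 z [197. 201. 203.]
-82 21 y -12.0 13.0 ymed 0.5 z [195. 198. 201.]
-76 23 y -13.0 14.0 ymed 0.8 z [190. 194. 198.]
-70 21 y -13.0 14.0 ymed 2.3 z [187. 191. 195.]
-64 23 y -12.0 14.0 ymed -0.0 z [184. 189. 193.]
-58 31 y -21.0 24.0 ymed 2.3 z [174. 182. 189.]
-52 35 y -23.0 24.0 ymed 0.3 z [174. 181. 188.]
-46 35 y -22.0 24.0 ymed 1.5 z [171. 178. 183.]
-40 31 y -21.0 23.0 ymed 1.2 z [170. 176. 180.]
-34 33 y -22.0 24.0 ymed 1.5 z [167. 174. 178.]
-28 31 y -23.0 23.0 ymed 1.4 z [166. 171. 178.]
-22 11 y -21.0 22.0 ymed -15.1 z [159. 170. 176.]
-16 8 y -21.0 23.0 ymed 0.7 z [168. 173. 175.]
-10 7 y -22.0 23.0 ymed 19.3 z [166. 171. 175.
[... 978 characters left out ...]
 20.0 ymed -11.1 z [159. 176. 178.]
-28 22 y -24.0 19.0 ymed -8.0 z [160. 173. 177.]
-22 12 y -23.0 17.0 ymed -7.4 z [159. 173. 177.]
-16 5 y -24.0 19.0 ymed -20.9 z [171. 171. 174.]
-10 6 y -24.0 19.0 ymed -1.6 z [169. 173. 174.]
-4 7 y -23.0 20.0 ymed -17.4 z [169. 171. 174.]
2 5 y -23.0 18.0 ymed 16.4 z [169. 170. 173.]
8 5 y -23.0 17.0 ymed -22.0 z [169. 171. 172.]
14 8 y -25.0 21.0 ymed 16.4 z [168. 169. 171.]
20 6 y -23.0 19.0 ymed -8.4 z [158. 169. 170.]
26 28 y -22.0 19.0 ymed -2.0 z [158. 166. 170.]
32 26 y -23.0 16.0 ymed -3.3 z [159. 169. 193.]
38 30 y -13.0 8.0 ymed -5.4 z [159. 183. 198.]
44 17 y -8.0 1.0 ymed -5.5 z [167. 188. 197.]
50 2 y -7.0 -5.0 ymed -5.7 z [181. 188. 194.]
```

Request:
arm_command(plan=[{"translation": [0,0,-0.5],"turn": [0,0,0],"hand": 1},{"translation": [-0.28,-0.43,-1],"turn": [0,0,-0.05],"hand": 1},{"translation": [-0.565,-0.863,-1],"turn": [0,0,-0.05],"hand": 1},{"translation": [-0.565,-0.863,-1],"turn": [0,0,-0.05],"hand": 1}])

```text
clock: 1.3
position: [0.2788, -0.4925, 0.3594]
ee_rot: [-2.624, 1.726, -0.005]
force: [0.8, -1.5, 0.2]
width: 0.999
```

Request:
arm_command(plan=[{"translation": [-0.28,-0.43,0],"turn": [0,0,0],"hand": 1},{"translation": [-0.565,-0.863,0],"turn": [0,0,0],"hand": 1},{"translation": [-0.565,-0.863,0],"turn": [0,0,0],"hand": 1}])

```text
clock: 1.68
position: [0.3473, -0.3883, 0.3578]
ee_rot: [-2.626, 1.722, -0.0]
force: [0.0, -0.6, -0.4]
width: 1.0
```

Request:
arm_command(plan=[{"translation": [-0.28,-0.43,0],"turn": [0,0,0],"hand": 1},{"translation": [-0.565,-0.863,0],"turn": [0,0,0],"hand": 1},{"translation": [-0.565,-0.863,0],"turn": [0,0,0],"hand": 1}])

```text
clock: 2.05
position: [0.4153, -0.2858, 0.3576]
ee_rot: [-2.625, 1.723, 0.0]
force: [-1.3, -0.6, 0.6]
width: 0.994
```

Request:
arm_command(plan=[{"translation": [-0.28,-0.43,0],"turn": [0,0,0],"hand": 1},{"translation": [-0.565,-0.863,0],"turn": [0,0,0],"hand": 1},{"translation": [-0.565,-0.863,0],"turn": [0,0,0],"hand": 1}])

```text
clock: 2.42
position: [0.4836, -0.1832, 0.3574]
ee_rot: [-2.625, 1.723, 0.001]
force: [0.2, -1.0, 0.1]
width: 1.001
```

```bash
cat >> h.py <<'E'
np.set_printoptions(precision=4,suppress=True)
def tomove(p,yaw=None):
    "shift (units) from the measured pose to TCP p"
    s=observe(); M=R.from_rotvec(s["ee_rot"]).as_matrix()
    return (M.T@(np.array(p)-s["position"]))/.12, M
E
python3 - <<'E'
from h import *
s=observe();t,M=tomove([.582,-.106,.30]);print(s["clock"],s["position"],s["force"],t,np.degrees(np.arctan2(M[1,0],M[0,0])),M)
im,d=eyes.get_image("wrist");K,o,A=cal("wrist");print(o,A)
np.savez("pics/w0.npz",im=im,d=d,P=cloud("wrist",d));cv2.imwrite("pics/w0.png",im)
print(proj("wrist",[[.582,-.106,.187]]))
E
```

```text
2.425 [ 0.4836 -0.1832  0.3574] [ 0.1566 -0.9599  0.1209] [-0.2638 -1.0077  0.4797] -66.57643338229364 [[ 0.3975 -0.9176  0.0004]
 [-0.9176 -0.3975  0.0017]
 [-0.0014 -0.001  -1.    ]]
[ 0.548  -0.1578  0.5033] [[ 0.3937 -0.8867 -0.2424]
 [-0.9192 -0.3797 -0.1041]
 [ 0.0002  0.2638 -0.9646]]
[[283.9575  68.9132]]
```

View pics/w0.png

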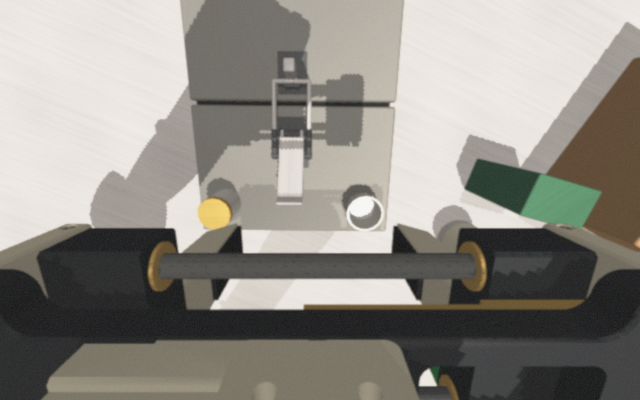

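Run:
```python
from h import *
yaw=np.radians(22.9);c=np.array([.5445,-.1222]);Rz=np.array([[np.cos(yaw),-np.sin(yaw)],[np.sin(yaw),np.cos(yaw)]])
P=np.load("pics/w0.npz")["P"].reshape(-1,3)
q=np.c_[(P[:,:2]-c)@Rz,P[:,2]]*1000
l=q[(abs(q[:,0])<140)&(abs(q[:,1])<110)&(abs(q[:,2]-150)<6)];print("lid",len(l),np.median(l[:,2]),np.linalg.lstsq(np.c_[l[:,:2],np.ones(len(l))],l[:,2],rcond=None)[0])
q=q[(abs(q[:,0])<130)&(abs(q[:,1])<40)&(q[:,2]>156)&(q[:,2]<260)]
for lo in range(-120,80,6):
    t=q[(q[:,0]>=lo)&(q[:,0]<lo+6)]
    if len(t)>2:print(lo,len(t),"y",np.percentile(t[:,1],[1,50,99]).round(1),"z",np.percentile(t[:,2],[2,50,98]).round())
```

```text
lid 35258 148.88287553799856 [ -0.002   -0.0026 148.945 ]
-102 76 y [-17.5  -4.    9.7] z [212. 214. 215.]
-96 191 y [-17.3  -3.8   9.7] z [203. 208. 214.]
-90 140 y [-17.   -4.2   9.8] z [199. 202. 205.]
-84 143 y [-16.9  -3.4  10.1] z [196. 199. 201.]
-78 147 y [-17.8  -4.4   9.2] z [193. 196. 198.]
-72 150 y [-17.8  -4.3   9.3] z [191. 193. 195.]
-66 129 y [-17.7  -4.    9.6] z [187. 190. 192.]
-60 145 y [-17.7  -4.1   9.8] z [185. 187. 190.]
-54 222 y [-27.7  -4.9  18.9] z [176. 183. 186.]
-48 190 y [-26.5  -3.7  19. ] z [175. 180. 183.]
-42 210 y [-26.5  -4.6  18.7] z [174. 177. 180.]
-36 193 y [-27.6  -4.5  18.8] z [170. 175. 177.]
-30 237 y [-27.6  -3.3  18.6] z [168. 171. 176.]
-24 130 y [-27.6  -5.9  18.4] z [166. 170. 175.]
-18 44 y [-26.4 -21.8  17.3] z [170. 172. 173.]
-12 54 y [-26.4 -21.8  17.3] z [170. 171. 173.]
-6 45 y [-26.4 -21.9  17.2] z [169. 170. 172.]
0 54 y [-26.4 -21.8  16.9] z [167. 170. 171.]
6 50 y [-26.4  -4.2  18.3] z [167. 169. 171.]
12 58 y [-26.4  13.4  17.9] z [166. 168. 171.]
18 51 y [-26.4  13.2  18. ] z [165. 167. 169.]
24 142 y [-26.4  -4.6  17.7] z [157. 165. 169.]
30 198 y [-26.4  -4.7  17.4] z [163. 167. 177.]
36 121 y [-12.7  -5.6   4.4] z [161. 191. 195.]
42 77 y [-10.5  -5.6   0.7] z [177. 193. 194.]
48 35 y [-10.5  -4.8   0.6] z [189. 192. 194.]
```

Request:
arm_command(plan=[{"translation": [-0.12,-0.5,0.2],"turn": [0,0,0.006],"hand": 1},{"translation": [-0.24,-1,0.6],"turn": [0,0,0.006],"hand": 1},{"translation": [-0.24,-1,0.9],"turn": [0,0,0.006],"hand": 1},{"translation": [-0.24,-1,0.9],"turn": [0,0,0.006],"hand": 1},{"translation": [-0.24,-1,0.9],"turn": [0,0,0.006],"hand": 1}])

```text
clock: 3.1
position: [0.5807, -0.1157, 0.2511]
ee_rot: [2.609, -1.749, 0.002]
force: [-0.3, 0.6, -0.4]
width: 0.998
```

```bash
cat >> h.py <<'E'
yaw=np.radians(22.9);c0=np.array([.5445,-.1222]);Rz=np.array([[np.cos(yaw),-np.sin(yaw)],[np.sin(yaw),np.cos(yaw)]])
def tobin(P): P=np.asarray(P).reshape(-1,3); return np.c_[(P[:,:2]-c0)@Rz,P[:,2]]*1000
def toworld(q): q=np.asarray(q,float)/1000; return np.r_[Rz@q[:2]+c0,q[2]]
E
python3 - <<'E'
from h import *
s=observe();t,M=tomove(toworld([43,-2,225]));print(s["clock"],s["position"],tobin(s["position"]),s["force"],t,np.degrees(np.arctan2(M[1,0],M[0,0])))
im,d=eyes.get_image("wrist")
P=cloud("wrist",d);np.savez("pics/w1.npz",im=im,d=d,P=P)
tc=s["position"];pr=proj("wrist",[tc,tc+M[:,2]*.011,toworld([43,-2,194])]);print(pr)
q=tobin(P).reshape(400,640,3)
m=(abs(q[...,0]-43)<14)&(abs(q[...,1]+2)<14)&(q[...,2]>188)&(q[...,2]<200)
v,u=np.nonzero(m);print("tab",m.sum(),np.percentile(u,[1,99]),np.percentile(v,[1,99]),np.percentile(q[m],[1,50,99],axis=0))
# fingers: points around tip height
f=(abs(q[...,2]-225)<15)&(abs(q[...,0]-tobin(tc)[0,0])<25);v,u=np.nonzero(f)
print("fing",f.sum(),[ (np.percentile(q[...,1][f&g],[1,50,99]),np.percentile(q[...,2][f&g],[1,50,99])) for g in(q[...,1]>-2,q[...,1]<-2) if (f&g).any()])
cv2.imwrite("pics/w1.png",im)
E
```

```text
3.1 [ 0.5807 -0.1157  0.2511] [[ 35.8333  -8.1028 251.069 ]] [-0.317   0.6102 -0.4067] [-0.0518 -0.0592  0.2172] -67.66037151694059
[[317.2225 249.9974]
 [317.1731 241.9827]
 [308.8524 208.2413]]
tab 270 [301. 316.] [193. 210.] [[ 41.5298  -7.4801 189.7265]
 [ 48.1994  -1.4793 193.7173]
 [ 54.4604   4.0082 195.5832]]
fing 8 [(array([38.3241, 38.4   , 38.9799]), array([239.0268, 239.8915, 239.9677])), (array([-54.0991, -53.8052, -53.7371]), array([238.698 , 239.3911, 239.7641]))]
```

View pics/w1.png

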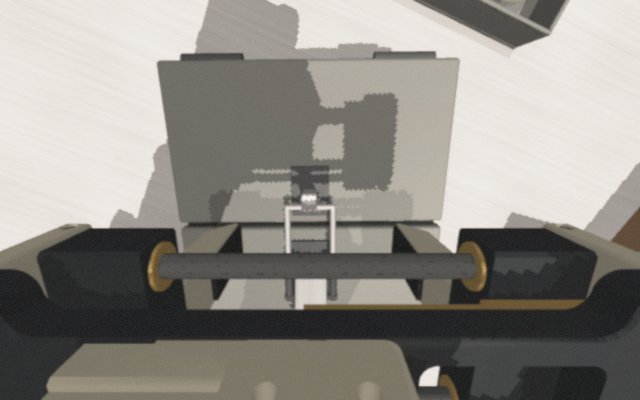

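Request:
arm_command(plan=[{"translation": [-0.053,-0.072,0],"turn": [0,0,-0.006],"hand": 1},{"translation": [-0.053,-0.072,0.15],"turn": [0,0,-0.006],"hand": 1},{"translation": [-0.053,-0.072,0.3],"turn": [0,0,-0.006],"hand": 0.6},{"translation": [-0.053,-0.072,0.3],"turn": [0,0,-0.006],"hand": 0.6},{"translation": [-0.053,-0.072,0.3],"turn": [0,0,-0.006],"hand": 0.6}])

```text
clock: 3.78
position: [0.5871, -0.1038, 0.2151]
ee_rot: [-2.62, 1.732, -0.003]
force: [0.5, -0.8, -0.4]
width: 0.725
```

Run:
```python
from h import *
s=observe();t,M=tomove(toworld([44.5,-1.7,188.5]));print(s["clock"],tobin(s["position"]),s["force"],t,np.degrees(np.arctan2(M[1,0],M[0,0])))
im,d=eyes.get_image("wrist")
P=cloud("wrist",d);q=tobin(P).reshape(400,640,3)
m=(abs(q[...,0]-43)<16)&(abs(q[...,1]+2)<14)&(q[...,2]>188)&(q[...,2]<200)
print("tab",m.sum(),np.percentile(q[m],[1,50,99],axis=0))
f=(abs(q[...,0]-45)<30)&(abs(q[...,1])<60)&(q[...,2]>204)&(q[...,2]<260)
for g in(f&(q[...,1]>0),f&(q[...,1]<0)):
    if g.any():print(g.sum(),np.percentile(q[g],[1,50,99],axis=0))
m1=(abs(q[...,0]-43)<16)&(abs(q[...,1]+2)<14)&(q[...,2]>188)&(q[...,2]<200)
T=np.load("pics/top0.npz")["P"];q=tobin(T)
m=(abs(q[:,0]-43)<16)&(abs(q[:,1]+2)<14)&(q[:,2]>188)&(q[:,2]<200);print("top tab",q[m][np.argsort(q[m][:,0])])
T=np.load("pics/side0.npz")["P"];q=tobin(T)
m=(abs(q[:,0]-43)<16)&(abs(q[:,1]+2)<14)&(q[:,2]>188)&(q[:,2]<200);print("side tab",np.percentile(q[m],[0,50,100],axis=0))
S,_=eyes.get_image("side");cv2.imwrite("pics/s1.png",cv2.resize(np.hstack([S[170:250,290:390],im[150:310:2,220:420:2]]),(0,0),fx=4,fy=4,interpolation=2))
```

```text
3.775 [[ 46.3787   0.421  215.1001]] [ 0.507  -0.783  -0.4378] [0.0174 0.0161 0.2217] -66.9444520082121
tab 399 [[ 40.2105  -7.5395 188.941 ]
 [ 48.0048  -1.6129 192.9276]
 [ 53.9986   4.2548 194.6119]]
1532 [[ 37.6033  33.6789 205.2991]
 [ 56.8008  36.3371 232.4414]
 [ 58.5608  50.4947 259.4467]]
1489 [[ 37.8152 -49.1369 205.3485]
 [ 57.1578 -34.9727 231.9964]
 [ 58.7303 -32.2552 259.4009]]
top tab [[ 35.4279  -0.9727 192.4136]
 [ 35.9429   4.4153 188.1647]
 [ 36.1163   1.931  194.4054]
 [ 36.9264  -4.7076 192.2811]
 [ 37.1268   4.5214 194.8416]
 [ 37.8792  -2.0503 193.0048]
 [ 38.765    0.6652 194.0385]
 [ 40.0611  -6.4457 189.65  ]
 [ 40.2334   2.8347 192.3167]
 [ 40.2463  -3.0477 193.9921]
 [ 41.0792   5.5819 193.5312]
 [ 41.2806  -0.4737 194.3169]
 [ 42.8588  -4.2783 193.8289]
 [ 43.2276   1.2585 190.3876]
 [ 44.1597   3.9349 191.2004]
 [ 44.4006  -2.1742 191.806 ]
 [ 45.2125   0.6111 193.1628]
 [ 45.9372   5.8547 188.1068]
 [ 46.7881  -3.1902 192.7156]
 [ 46.8261   2.6664 190.8332]
 [ 47.5986   5.4808 192.3615]
 [ 48.0499  -0.8166 192.0076]
 [ 49.5657   1.3347 190.1562]]
side tab [[ 37.0812  -8.1072 188.4733]
 [ 42.0612  -4.1137 193.4009]
 [ 51.0584   4.9934 197.7137]]
```

View pics/s1.png

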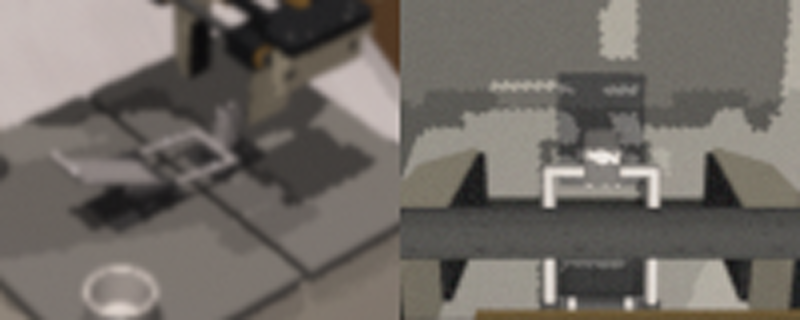

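Request:
arm_command(plan=[{"translation": [0.017,0.016,0.1],"turn": [0,0,0],"hand": 0.5},{"translation": [0.017,0.016,0.22],"turn": [0,0,0],"hand": 0.4},{"translation": [0.017,0.016,0.22],"turn": [0,0,0],"hand": 0.3},{"translation": [0.017,0.016,0.22],"turn": [0,0,0],"hand": 0.25},{"translation": [0.017,0.016,0.22],"turn": [0,0,0],"hand": 0.25}], squeeze=12)

```text
clock: 4.5
position: [0.5857, -0.1064, 0.1877]
ee_rot: [-2.62, 1.732, -0.001]
force: [0.6, -0.1, -0.2]
width: 0.25
```

Request:
arm_command(plan=[{"translation": [0,0,0],"turn": [0,0,0],"hand": 0.15},{"translation": [0,0,0],"turn": [0,0,0],"hand": 0},{"translation": [0,0,0],"turn": [0,0,0],"hand": 0},{"translation": [0,0,0],"turn": [0,0,0],"hand": 0},{"translation": [0,0,0],"turn": [0,0,0],"hand": 0}], squeeze=12)

```text
clock: 5.12
position: [0.5856, -0.1065, 0.1875]
ee_rot: [-2.62, 1.733, -0.001]
force: [0.6, 0.6, 1.2]
width: 0.132
```

Run:
```python
from h import *
s=observe();print(s["clock"],tobin(s["position"]),s["force"],s["width"]*92)
```

```text
5.125 [[ 43.9828  -1.556  187.5333]] [0.5838 0.5706 1.2141] 12.162174289621412
```

Request:
arm_command(plan=[{"translation": [0,0,-0.012],"turn": [0,0,0],"hand": 0},{"translation": [0,-0.01,-0.022],"turn": [0,0,0],"hand": 0},{"translation": [0,-0.025,-0.022],"turn": [0,0,0],"hand": 0},{"translation": [0,-0.04,-0.022],"turn": [0,0,0],"hand": 0},{"translation": [0,-0.055,-0.022],"turn": [0,0,0],"hand": 0},{"translation": [0,-0.07,-0.022],"turn": [0,0,0],"hand": 0},{"translation": [0,-0.085,-0.022],"turn": [0,0,0],"hand": 0},{"translation": [0,-0.1,-0.022],"turn": [0,0,0],"hand": 0},{"translation": [0,-0.1,-0.022],"turn": [0,0,0],"hand": 0}], squeeze=16)

```text
clock: 6.25
position: [0.5951, -0.1025, 0.1895]
ee_rot: [2.618, -1.732, -0.003]
force: [-4.5, -2.9, 1.1]
width: 0.13
```

```bash
cat > st.py <<'E'
from h import *
s=observe();F=np.array(s["force"]);print(s["clock"],tobin(s["position"]),"Fbin",np.r_[Rz.T@F[:2],F[2]],s["width"]*92)
E
cat > look.py <<'E'
from h import *
import sys
P=[]
for n in("top","side"):
    im,d=eyes.get_image(n);q=tobin(cloud(n,d))
    m=(abs(q[:,0])<130)&(abs(q[:,1]+2)<12)&(q[:,2]>158)&(q[:,2]<262)&(q[:,0]<25);q=q[m]
    print(n,len(q))
    for lo in range(-110,25,8):
        t=q[(q[:,0]>=lo)&(q[:,0]<lo+8)]
        if len(t)>2:print(lo,len(t),np.percentile(t[:,2],[0,50,100]).round())
    cv2.imwrite(f"pics/{n}_{sys.argv[1]}.png",im)
E
python3 st.py; python3 look.py a
```

```text
6.25 [[ 54.2489  -1.5842 189.4665]] Fbin [-5.2819 -0.8755  1.1205] 11.981537967380827
top 1
side 87
-70 27 [228. 239. 246.]
-62 10 [217. 226. 244.]
-54 6 [208. 213. 216.]
-46 19 [185. 190. 202.]
-38 7 [167. 185. 195.]
10 5 [253. 258. 260.]
18 11 [248. 258. 261.]
```

Request:
arm_command(plan=[{"translation": [0,-0.015,0],"turn": [0,0,0],"hand": 0},{"translation": [0,-0.03,0],"turn": [0,0,0],"hand": 0},{"translation": [0,-0.042,0],"turn": [0,0,0],"hand": 0},{"translation": [0,-0.042,0],"turn": [0,0,0],"hand": 0}])

```text
clock: 6.85
position: [0.601, -0.0999, 0.1899]
ee_rot: [2.62, -1.733, -0.0]
force: [-2.7, -3.2, 1.5]
width: 0.128
```

```bash
python3 st.py
```

```text
6.85 [[ 60.7286  -1.4876 189.9466]] Fbin [-3.7695 -1.9157  1.5129] 11.81531920265718
```

Request:
arm_command(plan=[{"translation": [0,-0.009,0],"turn": [0,0,0],"hand": 0},{"translation": [0,-0.016,0],"turn": [0,0,0],"hand": 0},{"translation": [0,-0.016,0],"turn": [0,0,0],"hand": 0}])

```text
clock: 7.22
position: [0.6032, -0.099, 0.1901]
ee_rot: [-2.62, 1.733, -0.001]
force: [-1.6, -2.3, 1.4]
width: 0.129
```

```bash
python3 st.py; python3 look.py b
```

```text
7.225 [[ 63.0493  -1.4685 190.0666]] Fbin [-2.3932 -1.4376  1.4445] 11.828534850340871
top 1
side 149
-46 3 [243. 244. 247.]
-38 106 [166. 225. 255.]
-30 39 [167. 190. 252.]
```

Request:
arm_command(plan=[{"translation": [0,-0.008,0],"turn": [0,0,0],"hand": 0},{"translation": [0,-0.008,0],"turn": [0,0,0],"hand": 0},{"translation": [0,-0.008,0],"turn": [0,0,0],"hand": 0}])

```text
clock: 7.7
position: [0.6038, -0.0987, 0.19]
ee_rot: [-2.62, 1.733, -0.0]
force: [-1.7, -2.7, 1.9]
width: 0.129
```

```bash
python3 st.py
python3 - <<'E'
from h import *
im,d=eyes.get_image("side");im2,_=eyes.get_image("top");im3,_=eyes.get_image("wrist")
c=np.hstack([cv2.resize(im[165:245,300:380],(400,400),interpolation=2),cv2.resize(im3[120:320,220:420],(400,400),interpolation=2)])
cv2.imwrite("pics/v5.png",c)
E
```

```text
7.7 [[ 63.819   -1.4341 189.9725]] Fbin [-2.6578 -1.8063  1.8997] 11.832510946050322
```

View pics/v5.png

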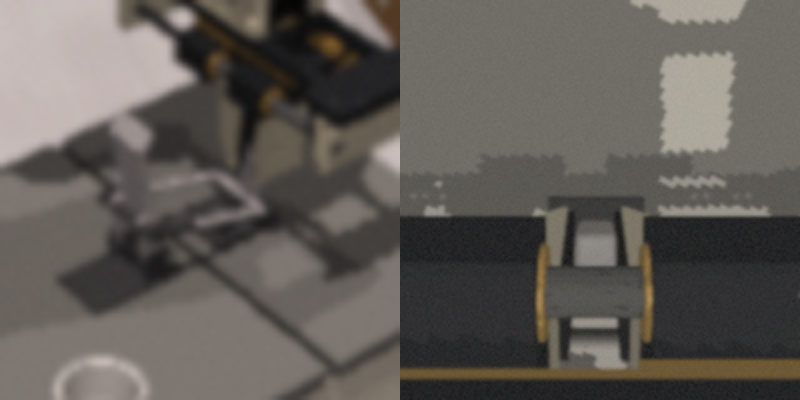

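Request:
arm_command(plan=[{"translation": [0,-0.007,0],"turn": [0,0,0],"hand": 0},{"translation": [0,-0.007,0],"turn": [0,0,0],"hand": 0},{"translation": [0,-0.007,0],"turn": [0,0,0],"hand": 0}])

```text
clock: 8.22
position: [0.6046, -0.0984, 0.19]
ee_rot: [2.62, -1.733, 0.0]
force: [-1.8, -3.0, 2.0]
width: 0.127
```

```bash
python3 st.py
```

```text
8.225 [[ 64.5962  -1.428  189.9658]] Fbin [-2.8022 -2.0802  1.9776] 11.690280820951095
```

Request:
arm_command(plan=[{"translation": [0,-0.007,0],"turn": [0,0,0],"hand": 0},{"translation": [0,-0.007,0],"turn": [0,0,0],"hand": 0},{"translation": [0,-0.007,0],"turn": [0,0,0],"hand": 0}])

```text
clock: 8.6
position: [0.6054, -0.098, 0.19]
ee_rot: [-2.62, 1.733, -0.0]
force: [-2.3, -1.9, 0.6]
width: 0.128
```

```bash
python3 st.py
```

```text
8.6 [[ 65.5037  -1.4132 189.9916]] Fbin [-2.8905 -0.8237  0.6394] 11.737839682583203
```

Request:
arm_command(plan=[{"translation": [0,-0.008,0],"turn": [0,0,0],"hand": 0},{"translation": [0,-0.008,0],"turn": [0,0,0],"hand": 0},{"translation": [0,-0.008,0],"turn": [0,0,0],"hand": 0}])

```text
clock: 8.98
position: [0.606, -0.0978, 0.1899]
ee_rot: [2.62, -1.733, -0.0]
force: [-3.7, -3.2, 1.3]
width: 0.126
```

```bash
python3 st.py
cat > lev.py <<'E'
from h import *
im,d=eyes.get_image("side");q=tobin(cloud("side",d))
m=(abs(q[:,0]+32)<30)&(abs(q[:,1]+2)<12)&(q[:,2]>198)&(q[:,2]<246);q=q[m]
if len(q)>10:
    c=q.mean(0);u,s,v=np.linalg.svd(q-c);n=v[2];n=n*np.sign(n[0]);print(len(q),"c",c,"normal",n,"angle~",np.arctan2(n[0],n[2]))
    b=np.polyfit(q[:,2],q[:,0],1);print("slope dx/dz",b, "a",np.pi/2+np.arctan(b[0]))
E
python3 lev.py
```

```text
8.975 [[ 66.1387  -1.439  189.8576]] Fbin [-4.6847 -1.458   1.311 ] 11.58604089443222
79 c [-26.3705  -2.8236 222.9249] normal [0.9974 0.049  0.0537] angle~ 1.5169642644116705
slope dx/dz [ -0.0538 -14.3669] a 1.517002432402396
```

Request:
arm_command(plan=[{"translation": [0,0.001,0.013],"turn": [0,0,0],"hand": 0},{"translation": [0,0.003,0.026],"turn": [0,0,0],"hand": 0},{"translation": [0,0.005,0.039],"turn": [0,0,0],"hand": 0},{"translation": [0,0.007,0.0525],"turn": [0,0,0],"hand": 0},{"translation": [0,0.007,0.0525],"turn": [0,0,0],"hand": 0}])

```text
clock: 9.65
position: [0.6057, -0.0978, 0.1836]
ee_rot: [-2.62, 1.732, -0.0]
force: [-1.6, -2.3, 1.5]
width: 0.125
```

```bash
python3 st.py; python3 lev.py
```

```text
9.65 [[ 65.8254  -1.363  183.6291]] Fbin [-2.3559 -1.5427  1.4634] 11.474149727947735
84 c [-26.2884  -3.2016 223.3262] normal [0.9977 0.0245 0.0634] angle~ 1.5073750600378104
slope dx/dz [ -0.0618 -12.479 ] a 1.5090399881420067
```

Good, no jam; continue down the arc.

Request:
arm_command(plan=[{"translation": [0,0.002,0.012],"turn": [0,0,0],"hand": 0},{"translation": [0,0.004,0.024],"turn": [0,0,0],"hand": 0},{"translation": [0,0.006,0.036],"turn": [0,0,0],"hand": 0},{"translation": [0,0.008,0.048],"turn": [0,0,0],"hand": 0},{"translation": [0,0.008,0.048],"turn": [0,0,0],"hand": 0}])

```text
clock: 10.32
position: [0.6048, -0.0982, 0.1779]
ee_rot: [-2.62, 1.732, -0.001]
force: [0.3, -1.6, 0.5]
width: 0.131
```

```bash
python3 st.py; python3 lev.py
```

```text
10.325 [[ 64.8914  -1.3774 177.8892]] Fbin [-0.3352 -1.6335  0.4871] 12.026119150753019
78 c [-26.2956  -2.475  221.9114] normal [0.9969 0.0369 0.0689] angle~ 1.5018373872990487
slope dx/dz [ -0.067  -11.4213] a 1.5038683444885856
```

Request:
arm_command(plan=[{"translation": [0,0.003,0.011],"turn": [0,0,0],"hand": 0},{"translation": [0,0.006,0.022],"turn": [0,0,0],"hand": 0},{"translation": [0,0.008,0.03],"turn": [0,0,0],"hand": 0},{"translation": [0,0.008,0.03],"turn": [0,0,0],"hand": 0}])

```text
clock: 10.88
position: [0.6038, -0.0986, 0.1743]
ee_rot: [-2.62, 1.733, -0.0]
force: [3.1, -0.8, 0.8]
width: 0.128
```

```bash
python3 st.py; python3 lev.py
```

```text
10.875 [[ 63.8215  -1.3558 174.2763]] Fbin [ 2.5617 -1.982   0.8203] 11.742806408225837
76 c [-27.1152  -2.4916 224.1423] normal [0.9969 0.0409 0.0668] angle~ 1.5039194470322927
slope dx/dz [ -0.0638 -12.8243] a 1.5071242829660005
```

Request:
arm_command(plan=[{"translation": [0,-0.004,0.006],"turn": [0,0,0],"hand": 0},{"translation": [0,-0.004,0.012],"turn": [0,0,0],"hand": 0},{"translation": [0,-0.004,0.017],"turn": [0,0,0],"hand": 0},{"translation": [0,-0.004,0.017],"turn": [0,0,0],"hand": 0}])

```text
clock: 11.42
position: [0.6038, -0.0988, 0.1728]
ee_rot: [2.62, -1.733, -0.0]
force: [-2.6, -1.0, 7.7]
width: 0.126
```

```bash
python3 st.py
python3 - <<'E'
from h import *
im,d=eyes.get_image("side");q=tobin(cloud("side",d)).reshape(400,640,3)
m=(q[...,0]>-28)&(q[...,0]<50)&(q[...,1]<-14)&(q[...,1]>-32)&(q[...,2]>153)&(q[...,2]<200)
t=q[m];t=t[np.argsort(t[:,0])];print(t[::3].round(0))
c=cv2.resize(im[175:235,305:385],(800,600),interpolation=2);cv2.imwrite("pics/v6.png",c)
E
```

```text
11.425 [[ 63.7142  -1.4582 172.8448]] Fbin [-2.8176  0.0572  7.7368] 11.595245353854168
[[-27. -18. 162.]
 [-27. -18. 168.]
 [-25. -16. 162.]
 [-24. -19. 154.]
 [-23. -17. 166.]
 [-22. -15. 196.]
 [-22. -15. 171.]
 [-20. -17. 190.]
 [-19. -17. 171.]
 [-18. -24. 189.]
 [-16. -20. 189.]
 [-12. -22. 157.]
 [-12. -24. 183.]
 [ -8. -24. 181.]
 [ -7. -22. 186.]
 [  0. -23. 180.]
 [  6. -21. 172.]
 [ 11. -23. 171.]
 [ 16. -23. 168.]
 [ 21. -17. 155.]
 [ 25. -25. 165.]
 [ 27. -23. 167.]
 [ 33. -20. 154.]
 [ 36. -24. 163.]
 [ 43. -26. 153.]]
```

View pics/v6.png

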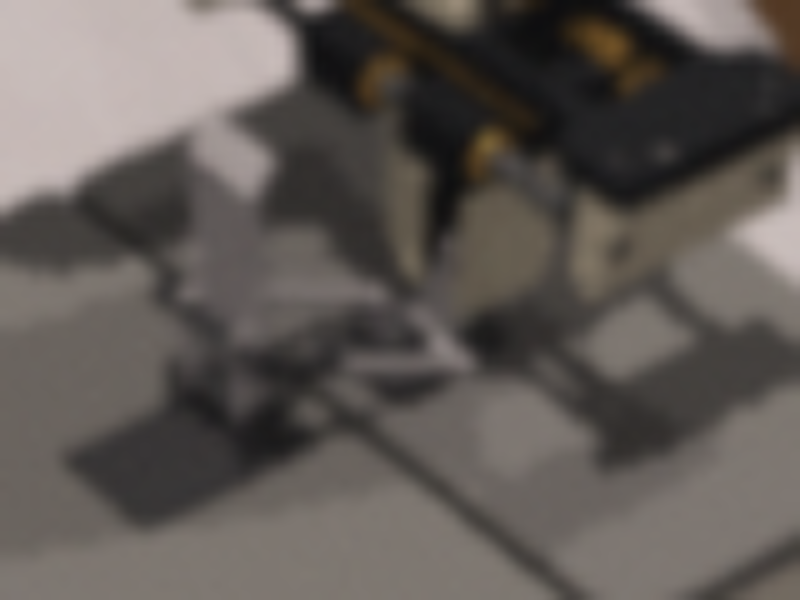

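Request:
arm_command(plan=[{"translation": [0,0.006,-0.006],"turn": [0,0,0],"hand": 0},{"translation": [0,0.018,-0.006],"turn": [0,0,0],"hand": 0},{"translation": [0,0.03,-0.006],"turn": [0,0,0],"hand": 0},{"translation": [0,0.042,-0.006],"turn": [0,0,0],"hand": 0},{"translation": [0,0.05,-0.006],"turn": [0,0,0],"hand": 0},{"translation": [0,0.05,-0.006],"turn": [0,0,0],"hand": 0}])

```text
clock: 12.22
position: [0.5992, -0.1006, 0.1732]
ee_rot: [-2.62, 1.732, -0.002]
force: [5.8, 0.1, 1.0]
width: 0.131
```

```bash
python3 st.py; python3 lev.py
```

```text
12.225 [[ 58.8147  -1.3755 173.2148]] Fbin [ 5.3403 -2.141   1.05  ] 12.066379213885158
58 c [-38.7676  -2.8115 223.7848] normal [0.9637 0.0191 0.2663] angle~ 1.301188546466028
slope dx/dz [-0.2747 22.7093] a 1.3026956869596973
```

Request:
arm_command(plan=[{"translation": [0,0.008,0],"turn": [0,0,0],"hand": 0},{"translation": [0,0.016,0],"turn": [0,0,0],"hand": 0},{"translation": [0,0.016,0],"turn": [0,0,0],"hand": 0}])

```text
clock: 12.65
position: [0.5978, -0.1012, 0.1734]
ee_rot: [-2.619, 1.732, -0.002]
force: [6.3, 0.7, 0.7]
width: 0.13
```

```bash
python3 st.py; python3 lev.py
```

```text
12.65 [[ 57.2336  -1.3818 173.3725]] Fbin [ 6.0811 -1.7917  0.7467] 11.940459535996112
57 c [-43.655   -3.0911 226.5386] normal [0.9529 0.0318 0.3015] angle~ 1.2643738124569832
slope dx/dz [-0.3111 26.8158] a 1.2692087982329812
```

Request:
arm_command(plan=[{"translation": [0,0.008,0],"turn": [0,0,0],"hand": 0},{"translation": [0,0.016,0],"turn": [0,0,0],"hand": 0},{"translation": [0,0.016,0],"turn": [0,0,0],"hand": 0}])

```text
clock: 13.08
position: [0.5962, -0.1018, 0.1735]
ee_rot: [-2.619, 1.731, -0.003]
force: [6.0, 1.8, 1.8]
width: 0.129
```

```bash
python3 st.py; python3 lev.py
```

```text
13.075 [[ 55.6163  -1.3185 173.5241]] Fbin [ 6.1842 -0.6798  1.8235] 11.898998847827993
50 c [-48.642   -3.1941 226.4945] normal [0.9339 0.033  0.356 ] angle~ 1.2065576909019253
slope dx/dz [-0.3783 37.0486] a 1.2091061484170003
```

Request:
arm_command(plan=[{"translation": [0,-0.008,0],"turn": [0,0,0],"hand": 0},{"translation": [0,-0.012,0],"turn": [0,0,0],"hand": 0.3},{"translation": [0,-0.012,0],"turn": [0,0,0],"hand": 0.35},{"translation": [0,-0.012,0],"turn": [0,0,0],"hand": 0.35},{"translation": [0,-0.012,-0.1],"turn": [0,0,0],"hand": 0.35},{"translation": [0,-0.012,-0.3],"turn": [0,0,0],"hand": 0.35},{"translation": [0,-0.012,-0.6],"turn": [0,0,0],"hand": 0.35},{"translation": [0,-0.012,-1],"turn": [0,0,0],"hand": 0.35},{"translation": [0,-0.012,-1],"turn": [0,0,0],"hand": 0},{"translation": [0,-0.012,-1],"turn": [0,0,0],"hand": 0}])

```text
clock: 14.38
position: [0.5962, -0.1018, 0.2933]
ee_rot: [-2.62, 1.733, -0.001]
force: [-0.3, 0.6, -1.8]
width: 0.181
```

```bash
python3 st.py; python3 lev.py;  python3 - <<'E'
from h import *
im3,d=eyes.get_image("wrist");q=tobin(cloud("wrist",d)).reshape(400,640,3)
m=(q[...,0]>-60)&(q[...,0]<75)&(abs(q[...,1]+2)<28)&(q[...,2]>155)&(q[...,2]<262)
for lo in range(-60,75,6):
    t=q[m&(q[...,0]>=lo)&(q[...,0]<lo+6)]
    if len(t)>2:print(lo,len(t),np.percentile(t[:,1],[2,98]).round(1),np.percentile(t[:,2],[2,50,98]).round())
im,_=eyes.get_image("side")
c=np.hstack([cv2.resize(im[175:235,305:365],(400,400),interpolation=2),cv2.resize(im3[120:320,220:420],(400,400),interpolation=2)])
cv2.imwrite("pics/v7.png",c)
E
```

```text
14.375 [[ 55.5263  -1.3388 293.3147]] Fbin [-0.0488  0.624  -1.7805] 16.631861919421233
47 c [-48.6237  -3.0571 225.9902] normal [0.932  0.0366 0.3607] angle~ 1.2015601483938965
slope dx/dz [-0.387  38.8274] a 1.2015741422568995
-42 202 [-13.8  11.7] [205. 209. 213.]
-36 346 [-13.1  11.2] [192. 200. 207.]
-30 105 [-12.5  10.6] [187. 190. 196.]
18 26 [-23.4  20.8] [161. 164. 165.]
24 75 [-23.5  20.8] [159. 162. 164.]
30 152 [-23.5  20.9] [157. 161. 163.]
36 230 [-22.9  19.8] [155. 157. 163.]
42 34 [-20.   16.4] [155. 156. 167.]
48 32 [-6.5  3.6] [169. 177. 181.]
54 83 [-7.   3.9] [177. 179. 181.]
60 74 [-7.   3.6] [174. 177. 179.]
```

View pics/v7.png

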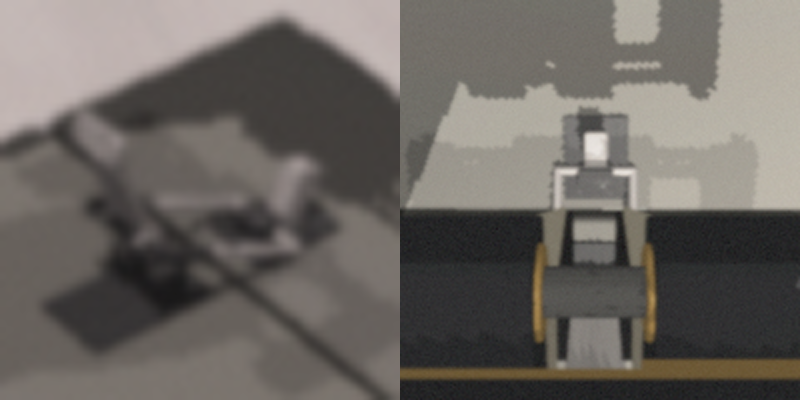

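Request:
arm_command(plan=[{"translation": [0,0.3,0],"turn": [0,0,0],"hand": 0},{"translation": [0,0.66,0.1],"turn": [0,0,0],"hand": 0},{"translation": [0,0.66,0.4],"turn": [0,0,0],"hand": 0},{"translation": [0,0.66,0.515],"turn": [0,0,0],"hand": 0},{"translation": [0,0.66,0.515],"turn": [0,0,0],"hand": 0},{"translation": [0,0.66,0.515],"turn": [0,0,0],"hand": 0}])

```text
clock: 15.28
position: [0.5244, -0.1325, 0.2319]
ee_rot: [-2.62, 1.732, -0.001]
force: [-0.2, -0.6, 0.2]
width: 0.009
```

```bash
python3 st.py; python3 lev.py
python3 - <<'E'
from h import *
xp=-28.5
for a in np.arange(1.25,-.01,-.1):
    s=56+ (1.2-a)*4
    print(round(a,2),round(xp-s*np.cos(a)+6*np.sin(a)+10,1),round(166+s*np.sin(a)+6*np.cos(a)+11,1))
E
```

```text
15.275 [[-22.5276  -1.6578 231.9182]] Fbin [-0.3961 -0.4749  0.1819] 0.7941364077940256
93 c [-42.3811  -2.1676 230.8576] normal [ 0.0045 -0.9988  0.0487] angle~ 0.09257181687781121
slope dx/dz [ -0.1113 -16.6907] a 1.459969901192429
1.25 -30.4 231.8
1.15 -36.0 230.7
1.05 -41.5 229.1
0.95 -46.8 226.9
0.85 -51.9 224.1
0.75 -56.7 220.8
0.65 -61.2 217.0
0.55 -65.3 212.7
0.45 -69.0 208.1
0.35 -72.2 203.0
0.25 -75.0 197.6
0.15 -77.1 191.9
0.05 -78.7 186.0
```

Request:
arm_command(plan=[{"translation": [0,0.03,0],"turn": [0,0,0],"hand": 0},{"translation": [0,0.06,0.001],"turn": [0,0,0],"hand": 0},{"translation": [0,0.085,0.005],"turn": [0,0,0],"hand": 0},{"translation": [0,0.11,0.01],"turn": [0,0,0],"hand": 0},{"translation": [0,0.135,0.016],"turn": [0,0,0],"hand": 0},{"translation": [0,0.158,0.023],"turn": [0,0,0],"hand": 0},{"translation": [0,0.18,0.032],"turn": [0,0,0],"hand": 0},{"translation": [0,0.2,0.042],"turn": [0,0,0],"hand": 0},{"translation": [0,0.2,0.042],"turn": [0,0,0],"hand": 0}])

```text
clock: 16.45
position: [0.5026, -0.1417, 0.2266]
ee_rot: [-2.619, 1.731, -0.003]
force: [5.2, 1.9, -0.1]
width: 0.0
```

```bash
python3 st.py; python3 lev.py
```

```text
16.45 [[-46.1938  -1.6585 226.6195]] Fbin [ 5.4808 -0.275  -0.0788] 0.03845984112388766
37 c [-57.2549  -2.6359 233.9031] normal [0.9975 0.0165 0.0688] angle~ 1.5019633378901087
slope dx/dz [ -0.0715 -40.5272] a 1.49940226945585
```

Request:
arm_command(plan=[{"translation": [0,0.021,0.011],"turn": [0,0,0],"hand": 0},{"translation": [0,0.0425,0.023],"turn": [0,0,0],"hand": 0},{"translation": [0,0.063,0.036],"turn": [0,0,0],"hand": 0},{"translation": [0,0.0825,0.051],"turn": [0,0,0],"hand": 0},{"translation": [0,0.1015,0.066],"turn": [0,0,0],"hand": 0},{"translation": [0,0.12,0.0825],"turn": [0,0,0],"hand": 0},{"translation": [0,0.138,0.1],"turn": [0,0,0],"hand": 0},{"translation": [0,0.154,0.118],"turn": [0,0,0],"hand": 0},{"translation": [0,0.154,0.118],"turn": [0,0,0],"hand": 0}])

```text
clock: 17.62
position: [0.4854, -0.1491, 0.2125]
ee_rot: [-2.62, 1.731, -0.003]
force: [4.8, 1.8, 2.0]
width: 0.006
```

```bash
python3 st.py
python3 - <<'E'
from h import *
im,d=eyes.get_image("side");q=tobin(cloud("side",d))
m=(q[:,0]>-112)&(q[:,0]<-30)&(abs(q[:,1]+2)<15)&(q[:,2]>160)&(q[:,2]<232);q=q[m]
for lo in range(-112,-30,6):
    t=q[(q[:,0]>=lo)&(q[:,0]<lo+6)]
    if len(t)>1:print(lo,len(t),np.percentile(t[:,2],[0,50,100]).round())
m=None
im2,d=eyes.get_image("side");q=tobin(cloud("side",d))
t=q[(q[:,0]>-5)&(q[:,0]<75)&(abs(q[:,1]+2)<30)&(q[:,2]>154)&(q[:,2]<200)]
for lo in range(-5,75,8):
    r=t[(t[:,0]>=lo)&(t[:,0]<lo+8)]
    if len(r)>1:print("loop",lo,len(r),np.percentile(r[:,2],[0,50,100]).round())
c=cv2.resize(im[170:245,290:390],(800,600),interpolation=2);cv2.imwrite("pics/v8.png",c)
E
```

```text
17.625 [[-64.8892  -1.8091 212.5366]] Fbin [ 5.1601 -0.2412  2.0307] 0.5372510797119495
-100 7 [216. 219. 221.]
-94 18 [208. 213. 219.]
-88 3 [206. 208. 209.]
-82 31 [202. 216. 229.]
-76 37 [199. 215. 230.]
-70 9 [193. 196. 215.]
-64 11 [190. 194. 226.]
-58 10 [178. 190. 215.]
-52 15 [176. 187. 188.]
-46 11 [179. 183. 186.]
-40 10 [176. 180. 182.]
-34 8 [162. 177. 178.]
loop -5 4 [164. 166. 170.]
loop 3 3 [162. 165. 167.]
loop 11 5 [161. 164. 165.]
loop 19 7 [157. 161. 163.]
loop 27 31 [154. 161. 165.]
loop 35 23 [154. 164. 174.]
loop 43 24 [154. 171. 186.]
loop 51 18 [154. 173. 184.]
loop 59 4 [154. 155. 156.]
```

View pics/v8.png

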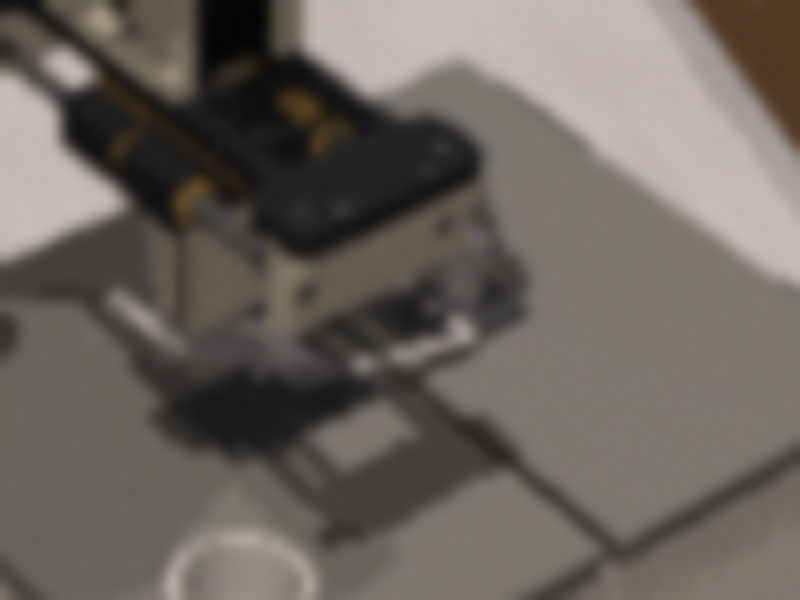

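Request:
arm_command(plan=[{"translation": [0,0.011,0.022],"turn": [0,0,0],"hand": 0},{"translation": [0,0.022,0.043],"turn": [0,0,0],"hand": 0},{"translation": [0,0.034,0.064],"turn": [0,0,0],"hand": 0},{"translation": [0,0.045,0.085],"turn": [0,0,0],"hand": 0},{"translation": [0,0.053,0.107],"turn": [0,0,0],"hand": 0},{"translation": [0,0.06,0.13],"turn": [0,0,0],"hand": 0},{"translation": [0,0.06,0.13],"turn": [0,0,0],"hand": 0}])

```text
clock: 18.6
position: [0.4771, -0.1524, 0.1958]
ee_rot: [2.62, -1.733, -0.002]
force: [-0.9, -0.0, 0.4]
width: 0.006
```

```bash
python3 st.py
```

```text
18.6 [[-73.8896  -1.6026 195.8498]] Fbin [-0.8505  0.335   0.379 ] 0.5233160920720844
```

Request:
arm_command(plan=[{"translation": [0,0.06,-0.05],"turn": [0,0,0],"hand": 0},{"translation": [0,0.115,-0.05],"turn": [0,0,0],"hand": 0},{"translation": [0,0.115,0],"turn": [0,0,0],"hand": 0},{"translation": [0,0.115,0.06],"turn": [0,0,0],"hand": 0},{"translation": [0,0.115,0.06],"turn": [0,0,0],"hand": 0}])

```text
clock: 19.23
position: [0.4646, -0.1575, 0.1883]
ee_rot: [2.62, -1.732, -0.002]
force: [-0.7, 0.1, 1.1]
width: 0.01
```

```bash
python3 st.py
python3 - <<'E'
from h import *
im,d=eyes.get_image("side");q=tobin(cloud("side",d))
m=(q[:,0]>-124)&(q[:,0]<60)&(abs(q[:,1]+2)<14)&(q[:,2]>160)&(q[:,2]<192);q=q[m]
for lo in range(-124,60,6):
    t=q[(q[:,0]>=lo)&(q[:,0]<lo+6)]
    if len(t)>1:print(lo,len(t),np.percentile(t[:,2],[0,50,100]).round())
E
```

```text
19.225 [[-87.2874  -1.4177 188.323 ]] Fbin [-0.5984  0.3595  1.0547] 0.9026415297340772
-112 15 [173. 178. 180.]
-106 8 [170. 174. 190.]
-100 33 [170. 179. 192.]
-94 9 [167. 172. 174.]
-88 11 [170. 172. 175.]
-82 10 [171. 172. 176.]
-76 8 [169. 171. 174.]
-70 3 [171. 171. 174.]
-58 2 [162. 164. 166.]
26 9 [161. 163. 166.]
32 7 [160. 164. 166.]
38 31 [162. 174. 189.]
44 15 [160. 172. 186.]
50 9 [164. 182. 186.]
```

Request:
arm_command(plan=[{"translation": [0,0,0.01],"turn": [0,0,0],"hand": 0},{"translation": [0,0,0.02],"turn": [0,0,0],"hand": 0},{"translation": [0,0,0.03],"turn": [0,0,0],"hand": 0},{"translation": [0,0,0.035],"turn": [0,0,0],"hand": 0},{"translation": [0,0,0.035],"turn": [0,0,0],"hand": 0}])

```text
clock: 19.9
position: [0.465, -0.1577, 0.185]
ee_rot: [2.62, -1.733, -0.0]
force: [-0.4, -0.3, 0.8]
width: 0.005
```

Request:
arm_command(plan=[{"translation": [0,0,0.004],"turn": [0,0,0],"hand": 0},{"translation": [0,0,0.004],"turn": [0,0,0],"hand": 0},{"translation": [0,0,0.004],"turn": [0,0,0],"hand": 0}])

```text
clock: 20.27
position: [0.4651, -0.1577, 0.1845]
ee_rot: [2.62, -1.733, 0.0]
force: [-0.1, 0.5, 0.2]
width: 0.005
```

Request:
arm_command(plan=[{"translation": [0,0,0.004],"turn": [0,0,0],"hand": 0},{"translation": [0,0,0.004],"turn": [0,0,0],"hand": 0},{"translation": [0,0,0.004],"turn": [0,0,0],"hand": 0}])

```text
clock: 20.65
position: [0.4651, -0.1577, 0.184]
ee_rot: [2.62, -1.733, 0.0]
force: [0.4, -1.3, -1.0]
width: 0.004
```

Request:
arm_command(plan=[{"translation": [0,0,0.004],"turn": [0,0,0],"hand": 0},{"translation": [0,0,0.004],"turn": [0,0,0],"hand": 0},{"translation": [0,0,0.004],"turn": [0,0,0],"hand": 0}])

```text
clock: 21.02
position: [0.465, -0.1577, 0.1835]
ee_rot: [2.62, -1.733, -0.0]
force: [0.9, -0.2, 0.8]
width: 0.008
```

Request:
arm_command(plan=[{"translation": [0,0,0.004],"turn": [0,0,0],"hand": 0},{"translation": [0,0,0.004],"turn": [0,0,0],"hand": 0},{"translation": [0,0,0.004],"turn": [0,0,0],"hand": 0}])

```text
clock: 21.4
position: [0.4651, -0.1577, 0.1832]
ee_rot: [-2.62, 1.733, -0.0]
force: [-0.6, -0.1, 2.7]
width: 0.003
```

Request:
arm_command(plan=[{"translation": [0,0,0.003],"turn": [0,0,0],"hand": 0},{"translation": [0,0,0.003],"turn": [0,0,0],"hand": 0},{"translation": [0,0,0.003],"turn": [0,0,0],"hand": 0}])

```text
clock: 21.78
position: [0.4651, -0.1577, 0.1831]
ee_rot: [2.62, -1.733, 0.001]
force: [-2.6, -0.0, 7.4]
width: -0.002
```

Request:
arm_command(plan=[{"translation": [0,0,0.003],"turn": [0,0,0],"hand": 0},{"translation": [0,0,0.003],"turn": [0,0,0],"hand": 0},{"translation": [0,0,0.003],"turn": [0,0,0],"hand": 0}])

```text
clock: 22.15
position: [0.4651, -0.1577, 0.183]
ee_rot: [2.62, -1.733, 0.001]
force: [-2.9, 1.0, 9.8]
width: 0.007
```

Request:
arm_command(plan=[{"translation": [0,0,0.002],"turn": [0,0,0],"hand": 0},{"translation": [0,0,0.003],"turn": [0,0,0],"hand": 0},{"translation": [0,0,0.003],"turn": [0,0,0],"hand": 0}])

```text
clock: 22.52
position: [0.4652, -0.1577, 0.1829]
ee_rot: [2.62, -1.733, 0.001]
force: [-4.5, 0.1, 14.2]
width: 0.006
```

Request:
arm_command(plan=[{"translation": [0,0,0.002],"turn": [0,0,0],"hand": 0},{"translation": [0,0,0.002],"turn": [0,0,0],"hand": 0},{"translation": [0,0,0.002],"turn": [0,0,0],"hand": 0}])

```text
clock: 22.9
position: [0.4652, -0.1577, 0.1829]
ee_rot: [2.62, -1.733, 0.001]
force: [-5.4, 1.0, 16.0]
width: 0.005
```

Request:
arm_command(plan=[{"translation": [0,0,0.001],"turn": [0,0,0],"hand": 0},{"translation": [0,0,0.002],"turn": [0,0,0],"hand": 0},{"translation": [0,0,0.002],"turn": [0,0,0],"hand": 0},{"translation": [0,0,0.002],"turn": [0,0,0],"hand": 0}])

```text
clock: 23.4
position: [0.4652, -0.1578, 0.1828]
ee_rot: [2.62, -1.733, 0.002]
force: [-5.9, 0.9, 17.8]
width: 0.004
```

```bash
python3 st.py
python3 - <<'E'
from h import *
for i in range(6):
    eyes.get_image("top"); print(observe()["force"])
E
```

```text
23.4 [[-86.9023  -1.8937 182.8011]] Fbin [-5.0479  3.1439 17.7594] 0.39000233771124077
[-6.3093  1.5735 18.6114]
[-7.0349  1.1682 18.5218]
[-5.248   1.0644 18.7547]
[-7.7088  0.0135 17.932 ]
[-6.4607  0.1932 17.8002]
[-6.3675  0.6578 17.8409]
```

Request:
arm_command(plan=[{"translation": [0,0,-0.01],"turn": [0,0,0],"hand": 0},{"translation": [0,0,-0.03],"turn": [0,0,0],"hand": 0},{"translation": [0,0,-0.2],"turn": [0,0,0],"hand": 0},{"translation": [0,0,-0.6],"turn": [0,0,0],"hand": 0},{"translation": [0,0,-1],"turn": [0,0,0],"hand": 0},{"translation": [0,0,-1],"turn": [0,0,0],"hand": 0}])

```text
clock: 24.45
position: [0.467, -0.158, 0.3049]
ee_rot: [-2.619, 1.732, -0.01]
force: [-1.0, 0.6, -0.4]
width: 0.006
```

Request:
arm_command(plan=[{"translation": [0,0.5,-0.2],"turn": [0,0,0],"hand": 0},{"translation": [0,1,-0.4],"turn": [0,0,0],"hand": 0},{"translation": [0,1,-0.4],"turn": [0,0,0],"hand": 0},{"translation": [0,1,-0.4],"turn": [0,0,0],"hand": 0}])

```text
clock: 24.95
position: [0.3546, -0.2046, 0.349]
ee_rot: [-2.62, 1.734, 0.0]
force: [-0.3, 0.6, -0.2]
width: 0.001
```

```bash
python3 st.py
python3 - <<'E'
from h import *
im,d=eyes.get_image("wrist");ps=[im]
for n in("top","side","wrist"):
    if n!="wrist": im,d=eyes.get_image(n);ps.append(im)
    else: im,d=eyes.get_image(n)
    q=tobin(cloud(n,d));q=q[(q[:,0]>-124)&(q[:,0]<64)&(abs(q[:,1]+2)<14)&(q[:,2]>156)&(q[:,2]<215)]
    print(n,[(lo,len(t),np.percentile(t[:,2],[50,98]).round().tolist()) for lo in range(-124,64,8) for t in[q[(q[:,0]>=lo)&(q[:,0]<lo+8)]] if len(t)>1])
u,v=proj("wrist",toworld([-20,-2,165]))[0];print(u,v)
c=np.zeros((400,800,3),np.uint8)
for i,(im,(u,v)) in enumerate(zip(ps[2:0:-1],[(335,205),(368,200)])): c[:,400*i:400*i+400]=cv2.resize(im[v-35:v+35,u-35:u+35],(400,400),interpolation=2)
cv2.imwrite("pics/v9.png",c)
E
```

```text
24.95 [[-207.0117   -1.9901  348.9732]] Fbin [-0.0573  0.6896 -0.1933] 0.052140907410902555
top [(-116, 24, [176.0, 181.0]), (-108, 26, [172.0, 174.0]), (-100, 25, [171.0, 175.0]), (-92, 28, [171.0, 175.0]), (-84, 27, [171.0, 175.0]), (-76, 28, [171.0, 173.0]), (-68, 27, [171.0, 176.0]), (-60, 28, [171.0, 174.0]), (-52, 25, [170.0, 174.0]), (-44, 27, [171.0, 175.0]), (-36, 28, [169.0, 173.0]), (-28, 18, [170.0, 173.0]), (20, 11, [162.0, 165.0]), (28, 21, [161.0, 167.0]), (36, 24, [180.0, 187.0]), (44, 14, [182.0, 186.0])]
side [(-116, 13, [177.0, 179.0]), (-108, 12, [173.0, 176.0]), (-100, 21, [172.0, 175.0]), (-92, 19, [172.0, 174.0]), (-84, 18, [172.0, 174.0]), (-76, 23, [172.0, 175.0]), (-68, 21, [172.0, 175.0]), (-60, 23, [171.0, 174.0]), (-52, 24, [172.0, 175.0]), (-44, 23, [172.0, 175.0]), (-36, 21, [171.0, 175.0]), (-28, 16, [171.0, 173.0]), (20, 5, [163.0, 165.0]), (28, 20, [162.0, 164.0]), (36, 34, [170.0, 186.0]), (44, 23, [177.0, 187.0]), (52, 5, [183.0, 184.0])]
wrist [(-116, 76, [177.0, 179.0]), (-108, 181, [174.0, 178.0]), (-100, 208, [171.0, 173.0]), (-92, 208, [171.0, 173.0]), (-84, 212, [171.0, 173.0]), (-76, 222, [171.0, 173.0]), (-68, 213, [171.0, 173.0]), (-60, 219, [171.0, 173.0]), (-52, 233, [171.0, 173.0]), (-44, 240, [171.0, 173.0]), (-36, 200, [171.0, 173.0]), (-28, 253, [170.0, 172.0]), (-20, 5, [159.0, 168.0])]
318.1275374509874 5.221268351823839
```

View pics/v9.png

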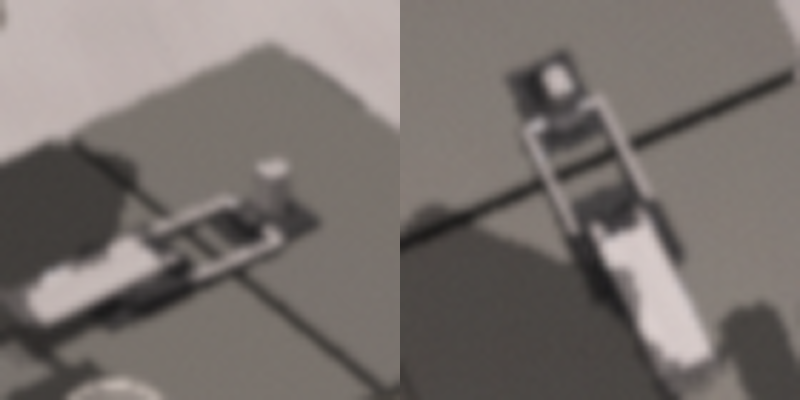

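Run:
```python
from h import *
for n in("tin","doser"):
    eyes.get_image("top");print(n,finder.boxes_of("top",n)[:1])
print(observe()["dq"]); print(ticket.sign_off())
```

```text
tin [{'rect': [349.6, 237.9, 363.3, 255.2], 'score': 0.76}]
doser [{'rect': [411.3, 210.5, 423.7, 230.2], 'score': 0.64}]
[ 0.0048 -0.0069  0.0033  0.0005  0.0003 -0.0003  0.0012]
the job is handed in; nothing more can be done
None
```

The draw latch is fastened. I handed the job in at about 25 s on the clock; sign-off gave no verdict, so what follows rests on my own measurements.

**What I did:** I pinched the loop by its tab and drew it to the lever's upper stop (about 5 N). I let the bar down its arc onto the keeper's base plate and slid it back under the lip, with the lever still at about 1.2 rad. I then released the tab and pressed the lever over centre with about 5.5 N. It snapped home by itself. I finished with a push in small steps to about 18 N vertical (about 19 N in all), held for roughly 0.7 s, then backed clear.

**Last checks:**
- **Lever:** it lies flat, with the plate's upper face level at 171–172 mm along its whole length in all three cameras (172 mm expected).
- **Bar:** the tab's top dropped from about 195 to 187 mm, which puts the bar at about 157 mm, the seat height.
- **Tin and doser:** both are where they were in the top view, to within 2–3 pixels.
- **Force:** about 0 on the tool after release, with the gripper well clear.

**Not checked or in disagreement:**
- **Loop stretch:** I could not measure it directly. I infer it is tight from the over-centre force and the snap.
- **Jars, can and cartons:** I did not re-measure them. The arm felt no contact on the way in.
- **Camera agreement:** the cameras differed by 3–5 mm in x and y on the tab, so I used compromise values and force feel there.
- **Sideways force:** the final push also showed about 6 N sideways, which I take to be friction.

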